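Clamp the T-joint coupon in the welding trainer's stand

ROBOT

A 6-joint arm with a two-finger parallel gripper is mounted at the origin on the work surface. World frame = base frame: x ahead of the robot, y to its left, z up, the work surface at z = 0. Lengths are in m, angles in rad, forces in N, time in s.
With the tool pointing down it reaches from about 0.325 to 0.925 m from the base axis. Payload 3.1 kg.
Tool frame: the origin (TCP) lies at the very end of the fingers, on their centre line; the grasp point (between the pads) lies 19 mm behind it; z points along the fingers, y is the line along which they close (so a half turn about z gives the same grasp; the last joint's range is limited). The gripper opens to 85 mm and grips with 20 to 120 N. Pads are 22 mm wide; open, the fingers measure 114 mm over their backs; the gripper's body (76 mm by 85 mm) begins 54 mm behind the grasp point. The pads swing forward as they close: fully open they stand 13 mm farther back than shut.
Start: joints at [1.219, 0.217, 1.613, -0, 1.311, -0.112], TCP at [0.148, 0.607, 0.231] pointing down, gripper open.
Joint ranges: [-2.75, 2.75], [-0.78, 2.1], [0.31, 2.55], [-1.13, 4.27], [0.13, 2.63], [-2.58, 2.58]. Speed limits (rad/s): [2.79, 2.79, 3.14, 3.14, 3.14, 3.14].

INTERFACE

Orientations are given as a unit quaternion [w, x, y, z].
In Python, from plant import get_obs, optics, bot gives the robot as it stands. The module is installed in compiled form; this text tells all that it offers.
- The arm moves only by the tool play_rows, never from a script. Its argument "targets" is a list of rows, each a list of 3 entries, a list of its own where there are three numbers: the shift along the tool's x, y, z in mm, then the turn, a rotation vector about the tool's x, y, z in degrees, then the gripper command: -1 is shut, 1 is fully open, values between are in proportion. In form: [[[tx, ty, tz], [ax, ay, az], gripper], ...]. A call has 1 to 12 rows; each row shifts and turns the commanded pose from where the row before left it, along the tool's axes as they then stand; what a row does not reach is not made up. A row lasts 1/10 s, in which the tool goes at most 50 mm and 8.59 degrees, less where a joint would pass 70% of its speed; a pose out of reach is approached as far as the arm can. A call with a gripper value outside its range is refused whole. The fingers move at their own pace and stop on an object; the grip force is fixed at half the most. Time passes only in rows, so rows that do not move let the fingers close. It gives the time, the measured TCP pose, the force, the opening and the grip force at its end, in the units of the state.
- get_obs(): the state, without advancing time (a new reading comes with each control period).
- optics.read_camera(name): name is "scene" or "top"; returns the picture (420x560x3 uint8, red, green, blue); there is no depth.
- optics.camera_params(name): a dict with "camera_matrix" (3x3 intrinsics, pixels), "R" (3x3) and "t" (3): a world point X has camera coordinates R X + t. Camera axes: x right, y down, z forward; pixel columns grow to the right and rows downward; lengths in m; the calibration is good to about 2 mm. A picture is of the moment at which its call begins. camera_params takes no time and is no camera call.
- bot.sign_off(): hands the job in; it is judged then, once.
The state is a dict: "time_s": time; "joint_positions": joint angles; "joint_vel": joint speeds; "effort": joint torques, N m; "eef_pos": TCP position; "tool_rot": TCP orientation; "wrist_force": force on the tool from outside, world axes, zero at the start; "ft_torque": the same for the moment, N m; "opening": opening from 0.0 (shut) to 1.0 (fully open); "grip_force": force on a finger pad.
Only numpy, scipy, OpenCV 4.12 (cv2) and the standard library are available. Lean on these libraries where they do the work, as an engineer would, in place of code of your own. Each camera call takes 0.05 s, during which the arm holds its last target. There are 200 camera calls.

TASK

Set the T-shaped practice coupon flat in the tilted stand, fin up and running up the slope, its lower edge against the ledge, then swing the clamp arm in over it until it stops. The clamp screw is standing on the crest of its thread: turn it backward (anticlockwise seen from above) until it drops into the thread start, only then drive it forward until its foot presses firmly on the coupon; never wind it forward while it still stands high, as that cross-threads it. Let go, and leave the other things on the table where they are.

Things in the scene. Friction and masses are not known exactly. Their poses are not given: they have to be found in the camera images.
- bed: Dark steel bed of the coupon stand, 205 x 134 mm, tilted 30 degrees to face the robot. Origin on its upper surface; x runs up the slope, away from the robot, y to the left, z is the bed's normal. Ledge 12 mm high along the lower edge, its face at x = -90 mm. Two side rails 6 mm high, inner faces at y = +-56 mm, x from -90 to 40.
- seat (a point): Where the coupon's centre belongs: bed x = -30, y = 0, z = 22.5 mm (coupon flat on the bed, lower edge on the ledge, fin up the slope); 6 mm sideways play to the rails. Axes as the bed's.
- coupon_mid (a point): Loose T-joint coupon of pale plastic, about 0.19 kg: base plate 120 x 100 x 8 mm with one upright fin 120 long, 8 thick, 37 high along its middle (45 mm high in all). Lies base down on the table. The point is its centre, 22.5 mm above the underside. x along the fin, z up; the same after half a turn. Grasp across the fin. The only piece with a fin.
- swing_arm (a joint): Clamp arm, a steel bar 26 wide, 16 thick, underside 34 mm above the bed, turning about an axis along the bed's z. 0 rad = closed, pointing straight down the slope over the left half of the coupon's base (stop there); grows as it swings out to the bed's +y side (clockwise from above), stop at 1.4. Stiff: stays where left, takes about 10 N at its pin.
- pivot (a point): Centre of the clamp arm's pivot, at bed x = 85, y = 27, z = 34 mm, on top of a post of 15 mm radius. Axes as the bed's.
- pull_pin (a point): Steel handle pin on the clamp arm for gripping or pushing it: 14 mm diameter, 38 mm long, 40 mm from the pivot axis, parallel to the bed's z. The point is on its axis, 24 mm above the arm's top, 14 mm below the pin's top, 74 mm above the bed.
- handle (a point): Middle of the clamp screw's T-handle, a black bar 64 long, 16 wide, 22 high; x along the bar, z along the screw's axis, outward (parallel to the bed's z). The screw is captive in a boss (46 mm diameter, top 43 mm below this point at the start) at the arm's end, 120 mm from the pivot axis and 80 mm from the pin. This point is at bed z = 119 mm less the depth.
- screw_turn (a joint): Turn of the screw, rad, growing forward (clockwise from above, driving in). Starts on the crest at 0.35 to 1.1. Turned back below about -0.2 it drops by its own weight unless held up; stop at -1.4. Beyond 1.6 while still high it is cross-threaded (failure). Dropped, it sinks 4 mm per rad beyond 0; the foot meets the coupon at about 1.55, at 1.9 it presses with about 19 N. Stop at 2.3.
- screw_depth (a joint): How far the screw with its handle has sunk, m: 0 on the crest, 0.008 dropped into the thread start, about 0.014 when the foot meets the coupon's base, 0.015 pressed firmly. Screw 0.4 kg, up to 1 mm axial play in the thread. Turning takes 0.1 to 0.4 N m; it keeps its place when let go.
- foot: Round steel foot at the lower end of the clamp screw, 24 mm diameter, 8 mm high, sprung (12 N per mm). Origin on the screw's axis, 12 mm above its underside; the underside is 22 mm above the bed less the screw's depth.
- flat_coupon: Bystander: flat plastic coupon of two plates side by side, 120 x 96 x 8 mm, origin under its centre. Leave it.
- pipe_coupon: Bystander: plastic plate 100 x 90 x 8 mm with an upright round pipe stub 56 mm in diameter, 43 mm high in all, origin under its centre. Leave it.
- torch: Bystander: welding torch, 230 mm long, lying on the table. Leave it.
- can: Bystander: grey spray can, 60 mm in diameter, 150 mm high, origin under its centre. Leave it.
- mug: Bystander: white mug, 80 mm in diameter, 90 mm high, origin under its centre. Leave it.
- brush: Bystander: brush about 200 mm long, lying on the table. Leave it.
- hammer: Bystander: hammer, lying on the table. Leave it.

How it is judged:
By the outcome, as a careful person would: the job done as asked, in the order asked, and still so for the second after the job is handed in, with the robot touching nothing.
It also fails if it takes over 72 s, if anything falls off the work surface, if the arm or the gripper's body presses on something with over 40 N, if the wrist force passes 120 N, or if a joint passes its speed limit or range.

## Working session

There is one attempt and no reset: what is moved stays moved. The work goes in short steps, Python scripts to look and compute and a tool call to move; the robot and the scene stay as the last step left them, time stands still between calls to the robot, and variables do not carry over. Pictures are saved under pics/ and viewed, at most 10 in all, crops included, and the job is handed in when it is done.

Besides the shell and the picture viewer there is one more tool, called after "Call:" by a JSON object that holds its "name" and its "arguments", one argument or row to a line. play_rows: Moves the arm, as the interface text tells. Its arguments: {"type":"object","properties":{"targets":{"type":"array","items":{"type":"array"}}},"required":["targets"]}

```bash
mkdir -p pics
python3 - <<'E'
from plant import get_obs, optics, bot
import cv2,numpy as np
for n in("scene","top"):
    im=optics.read_camera(n);cv2.imwrite(f"pics/{n}0.png",cv2.resize(im[:,:,::-1],(800,600)))
    np.save(f"{n}0.npy",im)
    p=optics.camera_params(n);print(n,np.round(p["camera_matrix"],1).tolist(),np.round(p["R"],3).tolist(),np.round(-p["R"].T@p["t"],3))
print(get_obs())
E
```

```text
scene [[390.4, 0.0, 279.5], [0.0, 390.4, 212.6], [0.0, 0.0, 1.0]] [[-0.867, 0.498, -0.014], [0.299, 0.496, -0.815], [-0.399, -0.711, -0.579]] [0.916 0.743 0.71 ]
top [[411.1, 0.0, 280.1], [0.0, 411.1, 204.6], [0.0, 0.0, 1.0]] [[-0.066, -0.998, -0.002], [-0.975, 0.065, -0.211], [0.211, -0.012, -0.977]] [0.252 0.041 1.371]
{'time_s': 0.1, 'joint_positions': array([ 1.21880040e+00,  2.17683331e-01,  1.61478810e+00, -1.33991836e-05,
        1.31125015e+00, -1.12251618e-01]), 'joint_vel': array([ 0.00228717, -0.00242294, -0.00346744, -0.00047875, -0.00229565,
       -0.00036799]), 'effort': array([-8.27543117e-04, -3.98080409e+01, -3.04967487e+01, -2.18537566e-04,
        4.28817249e-03, -2.32455932e-05]), 'eef_pos': array([0.14817152, 0.60643738, 0.23008842]), 'tool_rot': array([-2.38574986e-04,  1.19583499e-01,  9.92823576e-01, -1.03740541e-03]), 'wrist_force': array([ 0.16265386, -0.08941875,  0.62039288]), 'ft_torque': array([ 0.02223973, -0.0122374 , -0.03466575]), 'grip_force': 0.0, 'opening': 0.9996634478353048}
```

View pics/scene0.png

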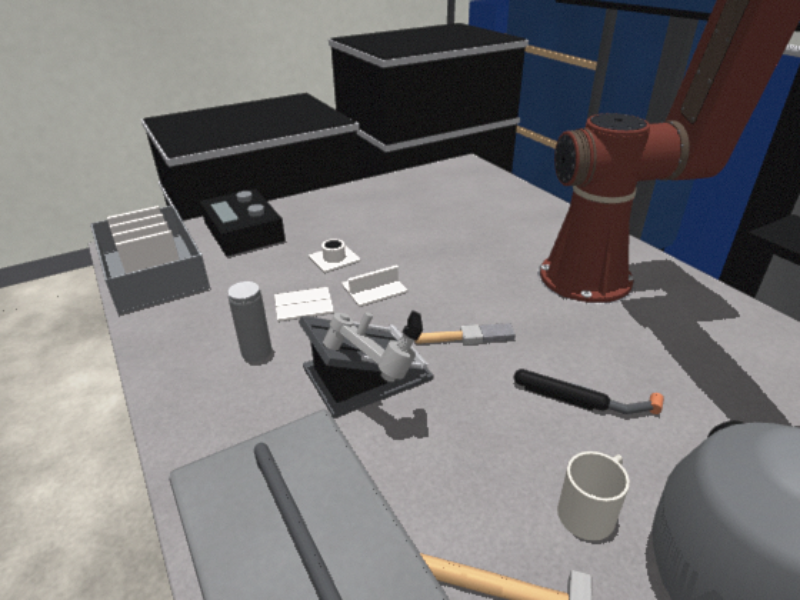

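View pics/top0.png

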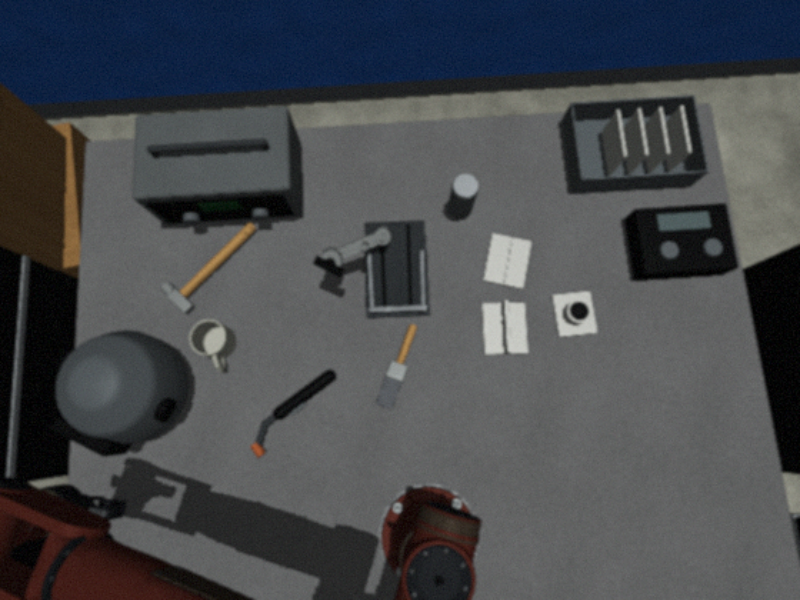

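The scene view shows the stand at about (365,360), with the T-coupon at (375,285). In the top view the stand is at (397,268), with the clamp arm swung left, its pivot at (380,240) and screw at (330,260). The T-coupon is at (505,328), fin roughly along world x. Next I'll enlarge both views.

```bash
cat > h.py <<'E'
import numpy as np,cv2
from plant import get_obs, optics, bot
from scipy.spatial.transform import Rotation as Ro
P={n:optics.camera_params(n) for n in("scene","top")}
def ray(n,uv):
    p=P[n];c=-p["R"].T@p["t"];d=p["R"].T@np.linalg.solve(p["camera_matrix"],[*uv,1.]);return c,d
def onz(n,uv,z):
    c,d=ray(n,uv);return c+d*(z-c[2])/d[2]
def tri(a,b):
    c1,d1=ray("top",a);c2,d2=ray("scene",b)
    s=np.linalg.lstsq(np.c_[d1,-d2],c2-c1,rcond=None)[0]
    x,y=c1+s[0]*d1,c2+s[1]*d2
    return (x+y)/2,np.linalg.norm(x-y)
def proj(n,X):
    p=P[n];q=p["camera_matrix"]@(p["R"]@np.asarray(X)+p["t"]);return q[:2]/q[2]
def crop(im,x0,y0,w,h,s,f):
    c=cv2.resize(im[y0:y0+h,x0:x0+w,::-1],None,fx=s,fy=s,interpolation=cv2.INTER_CUBIC);cv2.imwrite(f,c)
E
python3 - <<'E'
from h import *
t=np.load("top0.npy");s=np.load("scene0.npy")
crop(t,215,145,160,110,5,"pics/t1.png");crop(s,200,180,115,110,6,"pics/s1.png")
m=(t.min(2)>150).astype(np.uint8)
m[:, :330]=0; m[205:,375:]=0
n,l,st,ce=cv2.connectedComponentsWithStats(m)
for i in range(1,n):
    if st[i][4]>40 and 200<ce[i][1]<260: print(st[i],ce[i],onz("top",ce[i],.008))
E
```

```text
[354 210  16  37 491] [361.06313646 228.98167006] [ 0.44520877 -0.24113742  0.008     ]
[338 212  15  36 452] [344.6880531  229.34513274] [ 0.44759725 -0.18630705  0.008     ]
```

View pics/t1.png

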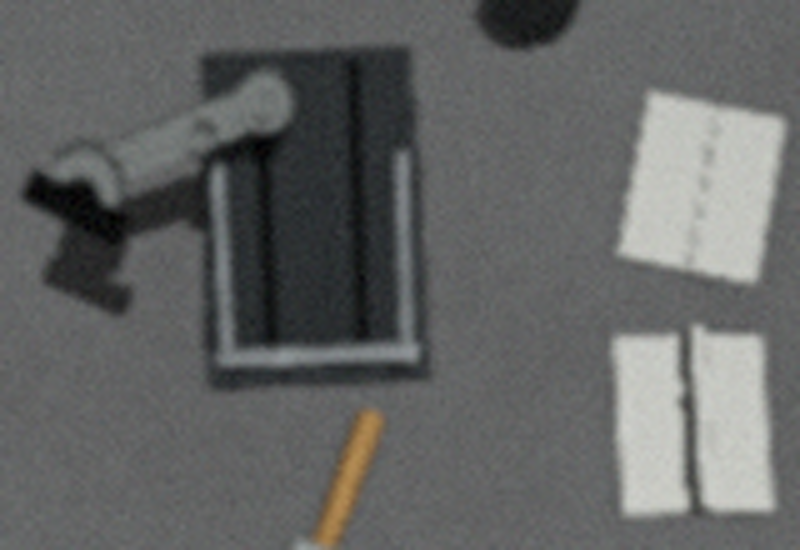

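View pics/s1.png

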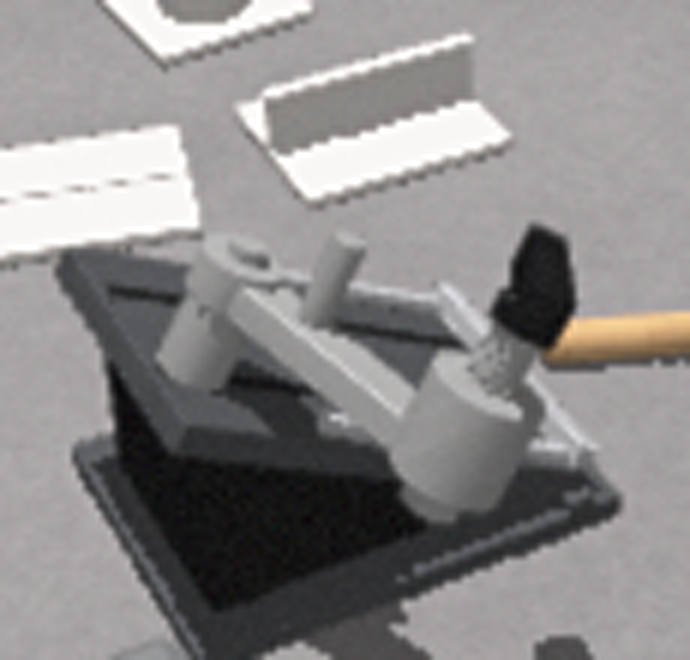

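```bash
cat > fit.py <<'E'
from h import *
from scipy.optimize import least_squares
T=lambda u,v:((u+.5)/5-.5+215,(v+.5)/5-.5+145)
S=lambda u,v:((u+.5)/6-.5+200,(v+.5)/6-.5+180)
cs=[T(612,337),T(765,333),T(775,512),T(625,517)]
c=np.array([onz("top",p,.008)for p in cs]);print("coupon corners",c.round(3).tolist(),c.mean(0).round(4))
d=(c[0]+c[1]-c[2]-c[3])/2;print("len",np.linalg.norm(d),"yaw",np.degrees(np.arctan2(d[1],d[0])))
f=np.array([onz("scene",S(*p),.045)for p in((268,92),(470,36))]);print("fin",f.round(3).tolist(),f.mean(0),np.linalg.norm(f[0]-f[1]))
for n,a,b in(("farL",(203,58),(185,428)),("farR",(410,47),(62,250)),("ledL",(220,360),(597,450)),("ledR",(418,358),(440,286)),("pivtop",(268,98),(235,248)),("pintop",(205,126),(347,240)),("handle",(75,205),(540,280))):
    x,e=tri(T(*a),S(*b));print(n,x.round(3),round(e,4))
O=[("top",T(203,58),(.1025,.067,0)),("top",T(410,47),(.1025,-.067,0)),("scene",S(185,428),(.1025,.067,0)),("scene",S(62,250),(.1025,-.067,0)),
("top",T(394,152),(.04,-.056,.006)),("top",T(228,165),(.04,.056,.006)),("top",T(232,346),(-.09,.056,.012)),("top",T(402,344),(-.09,-.056,.012)),("scene",S(597,452),(-.096,.062,.012)),("scene",S(440,286),(-.096,-.062,.012))]
def Rb(y):return Ro.from_euler("z",y)*Ro.from_euler("y",-np.pi/6)
fn=lambda q:np.ravel([proj(n,q[:3]+Rb(q[3]).apply(X))-uv for n,uv,X in O])
r=least_squares(fn,[.58,0,.08,0],loss="soft_l1");print("bed",r.x.round(4),fn(r.x).reshape(-1,2).round(1).tolist())
np.save("bed.npy",r.x)
R=Rb(r.x[3])
for n,a,b in(("pivtop",(268,98),(235,248)),("pintop",(205,126),(347,240)),("handle",(75,205),(540,280))):
    print(n,R.inv().apply(tri(T(*a),S(*b))[0]-r.x[:3]).round(4))
for th in(1.2,1.3,1.4):
  for nm,rr,zz in(("pin",.04,.088),("han",.12,.119)):
    X=r.x[:3]+R.apply([.085-rr*np.cos(th),.027+rr*np.sin(th),zz]);a,b=proj("top",X),proj("scene",X);print(th,nm,((a-[215,145])*5).round(),((b-[200,180])*6).round(),X.round(3))
E
python3 fit.py
```

```text
coupon corners [[0.508, -0.166, 0.008], [0.504, -0.27, 0.008], [0.383, -0.263, 0.008], [0.386, -0.163, 0.008]] [ 0.4455 -0.2155  0.008 ]
len 0.1214423126469199 yaw -2.2857084044069014
fin [[0.505, -0.215, 0.045], [0.386, -0.208, 0.045]] [ 0.44570003 -0.2115455   0.045     ] 0.11882438060788994
farL [0.684 0.095 0.123] 0.0015
farR [ 0.682 -0.037  0.123] 0.0023
ledL [0.503 0.1   0.034] 0.0061
ledR [ 0.5   -0.034  0.033] 0.0045
pivtop [0.64  0.054 0.166] 0.0015
pintop [0.615 0.095 0.187] 0.0091
handle [0.572 0.171 0.2  ] 0.0009
bed [ 0.5932  0.0308  0.0712 -0.0237] [[-0.4, 0.4], [0.1, 0.9], [0.0, 0.3], [0.1, -0.4], [0.5, -0.5], [-1.0, -1.7], [0.2, 0.8], [0.1, -0.2], [-3.1, -1.1], [0.8, 1.2]]
pivtop [0.088  0.0247 0.059 ]
pintop [0.076  0.0647 0.0903]
handle [0.0429 0.1399 0.124 ]
1.2 pin [201. 139.] [341. 242.] [0.612 0.095 0.183]
1.2 han [ 75. 204.] [532. 288.] [0.573 0.17  0.195]
1.3 pin [198. 132.] [335. 242.] [0.615 0.096 0.185]
1.3 han [ 67. 185.] [513. 289.] [0.583 0.174 0.201]
1.4 pin [196. 126.] [327. 241.] [0.618 0.097 0.186]
1.4 han [ 62. 166.] [491. 289.] [0.593 0.176 0.207]
```

Stand and coupon fits are consistent: coupon length 121 mm against 120, bed residuals about 1 px, arm at about 1.18 rad. Next is a planner that prints rows for a goal pose.

```bash
cat > plan.py <<'E'
from h import *
b=np.load("bed.npy");B=Ro.from_euler("z",b[3])*Ro.from_euler("y",-np.pi/6)
def bed(x,y,z):return b[:3]+B.apply(np.array([x,y,z])/1000)
def tool(R,ang): # tool pointing along -z of frame R, tool x at angle ang (deg) in frame
    return R*Ro.from_euler("z",ang,degrees=True)*Ro.from_euler("x",180,degrees=True)
def cur():
    o=get_obs();q=o["tool_rot"];return o,np.array(o["eef_pos"]),Ro.from_quat([q[1],q[2],q[3],q[0]])
def go(p,R,n=None,st=None):
    o,p0,R0=cur()
    if st:p0,R0=st
    rv=(R0.inv()*R).as_rotvec(degrees=True);dp=(np.asarray(p)-p0)*1000
    n=n or int(np.ceil(max(np.linalg.norm(rv)/8.4,np.linalg.norm(dp)/45,1)))
    Rk=R0;out=[]
    for k in range(n):
        out.append([Rk.inv().apply(dp/n).round(1).tolist(),(rv/n).round(2).tolist()]);Rk=Rk*Ro.from_rotvec(rv/n,degrees=True)
    print(n,"rows from",p0.round(4),"to",np.round(p,4))
    for r in out:print(str(r)[:-1]+",g],")
    return p,R
def stat():
    o,p,R=cur();print("t",round(o["time_s"],2),"q",o["joint_positions"].round(2),"p",p.round(4),"f",o["wrist_force"].round(1),"tq",o["ft_torque"].round(2),"open",round(o["opening"],3),"grip",round(o["grip_force"],1))
E
python3 - <<'E'
from plan import *
W=Ro.identity()
s=go([.4455,-.2135,.14],tool(W,177.2))
E
```

```text
20 rows from [0.1482 0.6064 0.2301] to [ 0.4455 -0.2135  0.14  ]
[[-24.2, -36.3, 4.6], [-0.01, -0.0, -0.55],g],
[[-23.8, -36.5, 4.6], [-0.01, -0.0, -0.55],g],
[[-23.5, -36.7, 4.6], [-0.01, -0.0, -0.55],g],
[[-23.1, -37.0, 4.6], [-0.01, -0.0, -0.55],g],
[[-22.8, -37.2, 4.6], [-0.01, -0.0, -0.55],g],
[[-22.4, -37.4, 4.6], [-0.01, -0.0, -0.55],g],
[[-22.1, -37.6, 4.6], [-0.01, -0.0, -0.55],g],
[[-21.7, -37.8, 4.6], [-0.01, -0.0, -0.55],g],
[[-21.3, -38.0, 4.5], [-0.01, -0.0, -0.55],g],
[[-21.0, -38.2, 4.5], [-0.01, -0.0, -0.55],g],
[[-20.6, -38.4, 4.5], [-0.01, -0.0, -0.55],g],
[[-20.2, -38.6, 4.5], [-0.01, -0.0, -0.55],g],
[[-19.9, -38.8, 4.5], [-0.01, -0.0, -0.55],g],
[[-19.5, -39.0, 4.5], [-0.01, -0.0, -0.55],g],
[[-19.1, -39.2, 4.5], [-0.01, -0.0, -0.55],g],
[[-18.8, -39.4, 4.5], [-0.01, -0.0, -0.55],g],
[[-18.4, -39.5, 4.5], [-0.01, -0.0, -0.55],g],
[[-18.0, -39.7, 4.5], [-0.01, -0.0, -0.55],g],
[[-17.6, -39.9, 4.5], [-0.01, -0.0, -0.55],g],
[[-17.2, -40.1, 4.5], [-0.01, -0.0, -0.55],g],
```

Call:
{"name": "play_rows", "arguments": {
  "targets": [
    [[-22,-37,0],[0,0,-0.55],0],
    [[-22,-37,0],[0,0,-0.55],0],
    [[-22,-37,0],[0,0,-0.55],0],
    [[-22,-37,0],[0,0,-0.55],-0.3],
    [[-22,-37,0],[0,0,-0.55],-0.3],
    [[-22,-37,0],[0,0,-0.55],-0.3],
    [[-22,-37,0],[0,0,-0.55],-0.3],
    [[-22,-38,0],[0,0,-0.55],-0.3],
    [[-21,-38,0],[0,0,-0.55],-0.3],
    [[-21,-38,0],[0,0,-0.55],-0.3],
    [[-21,-38,0],[0,0,-0.55],-0.3],
    [[-21,-38,0],[0,0,-0.55],-0.3]
  ]
}}

```text
time_s: 1.3
eef_pos: [0.3203, 0.1161, 0.2311]
tool_rot: [0.0, 0.062, 0.998, 0.0]
wrist_force: [1.3, 0.5, 1.4]
opening: 0.351
grip_force: 0.0
```

Run:
```python
from plan import *
stat();go([.4455,-.2135,.1],tool(Ro.identity(),177.2))
```

```text
t 1.3 q [ 0.14 -0.46  2.22  0.    1.38 -1.31] p [0.3203 0.1161 0.2311] f [1.3 0.5 1.4] tq [ 0.04 -0.03  0.01] open 0.351 grip 0.0
9 rows from [0.3203 0.1161 0.2311] to [ 0.4455 -0.2135  0.1   ]
[[-18.3, -34.6, 14.6], [0.0, 0.0, -0.48],g],
[[-18.0, -34.8, 14.6], [0.0, 0.0, -0.48],g],
[[-17.7, -34.9, 14.6], [0.0, 0.0, -0.48],g],
[[-17.4, -35.1, 14.6], [0.0, 0.0, -0.48],g],
[[-17.2, -35.2, 14.6], [0.0, 0.0, -0.48],g],
[[-16.9, -35.4, 14.6], [0.0, 0.0, -0.48],g],
[[-16.6, -35.5, 14.6], [0.0, 0.0, -0.48],g],
[[-16.3, -35.6, 14.6], [0.0, 0.0, -0.48],g],
[[-16.0, -35.8, 14.6], [0.0, 0.0, -0.48],g],
```

Call:
{"name": "play_rows", "arguments": {
  "targets": [
    [[-18,-35,15],[0,0,-0.5],-0.3],
    [[-18,-35,15],[0,0,-0.5],-0.3],
    [[-17.5,-35,15],[0,0,-0.5],-0.3],
    [[-17.5,-35,15],[0,0,-0.5],-0.3],
    [[-17,-35,15],[0,0,-0.5],-0.3],
    [[-17,-35,15],[0,0,-0.5],-0.3],
    [[-17,-35.5,14],[0,0,-0.5],-0.3],
    [[-16.5,-35.5,14],[0,0,-0.5],-0.3],
    [[-16,-35.5,14],[0,0,-0.4],-0.3],
    [[0,0,0],[0,0,0],-0.3],
    [[0,0,0],[0,0,0],-0.3]
  ]
}}

```text
time_s: 2.4
eef_pos: [0.4451, -0.2114, 0.0982]
tool_rot: [-0.001, 0.025, 1.0, 0.001]
wrist_force: [0.2, -0.8, -0.1]
opening: 0.352
grip_force: 0.0
```

Run:
```python
from plan import *
t=optics.read_camera("top");s=optics.read_camera("scene")
a=cv2.resize(t[185:275,310:400,::-1],(400,400),interpolation=2);c=cv2.resize(s[150:240,210:300,::-1],(400,400),interpolation=2)
cv2.imwrite("pics/g1.png",np.hstack([a,c]))
stat();go([.4455,-.2135,.013],tool(Ro.identity(),177.2))
```

```text
t 2.5 q [-0.58  0.1   2.02  0.    1.02 -2.11] p [ 0.4454 -0.2104  0.0992] f [-0.5  0.3 -0.4] tq [ 0.04 -0.01 -0.02] open 0.35 grip 0.0
2 rows from [ 0.4454 -0.2104  0.0992] to [ 0.4455 -0.2135  0.013 ]
[[-0.2, -1.6, 43.1], [0.02, -0.02, 0.04],g],
[[-0.1, -1.5, 43.1], [0.02, -0.02, 0.04],g],
```

View pics/g1.png

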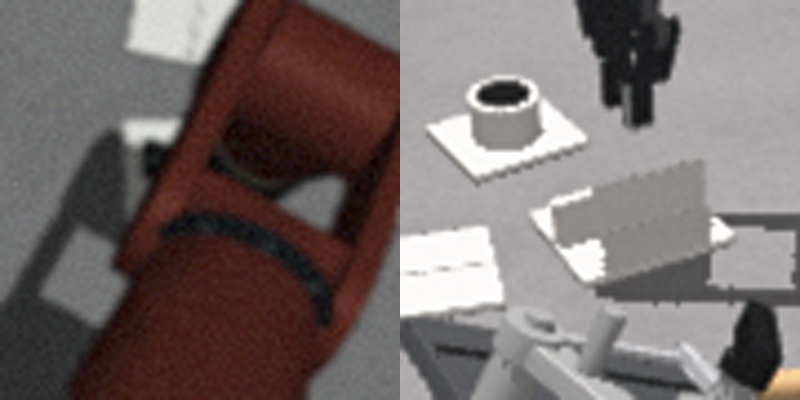

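The gripper is above the fin in the scene half, with both finger tips (~(630,100)) over the coupon at (630,220), so I'm descending and closing.

Call:
{"name": "play_rows", "arguments": {
  "targets": [
    [[0,-1,35],[0,0,0],-0.3],
    [[0,-1,35],[0,0,0],-0.3],
    [[0,-1,15],[0,0,0],-0.3],
    [[0,0,0],[0,0,0],-0.3],
    [[0,0,0],[0,0,0],-1],
    [[0,0,0],[0,0,0],-1],
    [[0,0,0],[0,0,0],-1],
    [[0,0,0],[0,0,0],-1],
    [[0,0,0],[0,0,0],-1]
  ]
}}

```text
time_s: 3.4
eef_pos: [0.4471, -0.2147, 0.016]
tool_rot: [0.001, 0.024, 1.0, -0.0]
wrist_force: [-1.1, 3.4, 6.2]
opening: 0.086
grip_force: 61.3
```

Run:
```python
from plan import *
stat()
W=Ro.identity();o,p,R=cur()
s=go([p[0],p[1],.19],R)
s=go([.42,-.06,.2],tool(W,178.6),st=s)
s=go(bed(-25,-3,75),tool(B,180),st=s)
```

```text
t 3.4 q [-0.59  0.25  2.04  0.    0.85 -2.11] p [ 0.4471 -0.2147  0.016 ] f [-1.1  3.4  6.2] tq [0.41 0.1  0.05] open 0.086 grip 61.3
4 rows from [ 0.4471 -0.2147  0.016 ] to [ 0.4471 -0.2147  0.19  ]
[[-0.1, -0.0, -43.5], [0.0, 0.0, 0.0],g],
[[-0.1, -0.0, -43.5], [0.0, 0.0, 0.0],g],
[[-0.1, -0.0, -43.5], [0.0, 0.0, 0.0],g],
[[-0.1, -0.0, -43.5], [0.0, 0.0, 0.0],g],Traceback (most recent call last):
  File "<stdin>", line 5, in <module>
  File "plan.py", line 16, in go
    print(n,"rows from",p0.round(4),"to",np.round(p,4))
                        ^^^^^^^^
AttributeError: 'list' object has no attribute 'round'. Did you mean: 'count'?
```

Call:
{"name": "play_rows", "arguments": {
  "targets": [
    [[0,0,-25],[0,0,0],-1],
    [[0,0,-45],[0,0,0],-1],
    [[0,0,-45],[0,0,0],-1],
    [[0,0,-45],[0,0,0],-1],
    [[0,0,-20],[0,0,0],-1],
    [[0,0,0],[0,0,0],-1]
  ]
}}

```text
time_s: 4.0
eef_pos: [0.4483, -0.2162, 0.1987]
tool_rot: [0.004, 0.024, 1.0, -0.003]
wrist_force: [0.6, -0.7, -3.3]
opening: 0.083
grip_force: 60.0
```

```bash
sed -i 's/if st:p0,R0=st/if st:p0,R0=np.array(st[0]),st[1]/' plan.py
python3 - <<'E'
from plan import *
stat()
go(bed(-25,-3,85),tool(B,180))
E
```

```text
t 4.0 q [-0.59 -0.03  1.95 -0.    1.22 -2.11] p [ 0.4483 -0.2162  0.1987] f [ 0.6 -0.7 -3.3] tq [-0.02  0.01 -0.02] open 0.083 grip 60.0
6 rows from [ 0.4483 -0.2162  0.1987] to [0.5289 0.0293 0.1323]
[[-11.4, 41.6, 10.9], [-0.11, -4.92, -0.21],g],
[[-10.6, 41.5, 12.0], [-0.11, -4.92, -0.21],g],
[[-9.6, 41.5, 12.9], [-0.11, -4.92, -0.21],g],
[[-8.6, 41.4, 13.8], [-0.11, -4.92, -0.21],g],
[[-7.6, 41.3, 14.6], [-0.11, -4.92, -0.21],g],
[[-6.5, 41.3, 15.2], [-0.11, -4.92, -0.21],g],
```

Call:
{"name": "play_rows", "arguments": {
  "targets": [
    [[-8.5,31,8],[0,-3.7,-0.15],-1],
    [[-8,31,8.5],[0,-3.7,-0.15],-1],
    [[-7.5,31,9],[0,-3.7,-0.15],-1],
    [[-7,31,9.5],[0,-3.7,-0.15],-1],
    [[-6.5,31,10],[0,-3.7,-0.15],-1],
    [[-6,31,10.5],[0,-3.7,-0.15],-1],
    [[-5.5,31,11],[0,-3.7,-0.15],-1],
    [[-5,31,11.5],[0,-3.7,-0.15],-1],
    [[0,0,0],[0,0,0],-1],
    [[0,0,0],[0,0,0],-1]
  ]
}}

```text
time_s: 5.0
eef_pos: [0.5234, 0.0315, 0.1262]
tool_rot: [0.252, 0.012, 0.968, -0.006]
wrist_force: [-0.1, -0.1, -2.2]
opening: 0.083
grip_force: 60.1
```

Run:
```python
from plan import *
t=optics.read_camera("top");s=optics.read_camera("scene")
a=cv2.resize(t[140:230,230:320,::-1],(400,400),interpolation=2);c=cv2.resize(s[185:275,205:295,::-1],(400,400),interpolation=2)
cv2.imwrite("pics/p1.png",np.hstack([a,c]))
stat();o,p,R=cur();print(B.inv().apply(p-b[:3])*1000,(tool(B,180).inv()*R).as_rotvec(degrees=True))
go(bed(-25,-3,30),tool(B,180))
```

```text
t 5.1 q [-0.09 -0.15  2.28  0.06  0.49 -1.68] p [0.5258 0.03   0.1288] f [ 0.4 -0.1 -1.8] tq [ 0.    0.46 -0.03] open 0.081 grip 60.1
[-29.53112396  -2.37757866  83.54431634] [0.40705185 0.51704994 0.07421911]
2 rows from [0.5258 0.03   0.1288] to [0.5564 0.0287 0.0847]
[[-2.5, -0.1, 26.8], [-0.2, -0.26, -0.04],g],
[[-2.4, -0.2, 26.8], [-0.2, -0.26, -0.04],g],
```

View pics/p1.png

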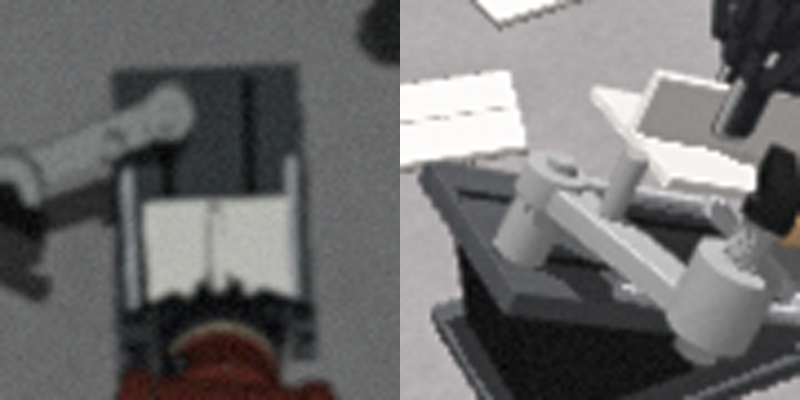

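The coupon hangs centred between the rails (left half, (213,245)) and parallel to the bed. Lowering it now.

Call:
{"name": "play_rows", "arguments": {
  "targets": [
    [[-2.5,-0.3,20],[-0.2,-0.26,0],-1],
    [[-2.5,-0.3,20],[-0.2,-0.26,0],-1],
    [[-0.5,0,13],[0,0,0],-1],
    [[0,0,5],[0,0,0],-1],
    [[0,0,0],[0,0,0],-1],
    [[0,0,0],[0,0,0],-1]
  ]
}}

```text
time_s: 5.7
eef_pos: [0.5599, 0.0277, 0.0825]
tool_rot: [0.259, 0.013, 0.966, -0.003]
wrist_force: [-2.3, -1.2, 0.5]
opening: 0.082
grip_force: 60.8
```

```bash
cat >> plan.py <<'E'
def bs():
    stat();o,p,R=cur();print("bed mm",(B.inv().apply(p-b[:3])*1000).round(1),"dR",(tool(B,180).inv()*R).as_rotvec(degrees=True).round(2),"F bed",B.inv().apply(o["wrist_force"]).round(1))
E
python3 -c "
from plan import *
bs()"
```

```text
t 5.7 q [-0.09  0.03  2.24  0.1   0.36 -1.72] p [0.5599 0.0277 0.0825] f [-2.3 -1.2  0.5] tq [-0.33  0.7  -0.39] open 0.082 grip 60.8
bed mm [-23.1  -4.   26.4] dR [ 0.05 -0.07  0.13] F bed [-1.7 -1.2  1.6]
```

Call:
{"name": "play_rows", "arguments": {
  "targets": [
    [[0,0,-3],[0,0,0],-1],
    [[-5,2,0],[0,0,0],-1],
    [[0,0,0],[0,0,0],-1],
    [[0,0,3],[0,0,0],-1],
    [[0,0,3],[0,0,0],-1],
    [[0,0,2],[0,0,0],-1],
    [[0,0,0],[0,0,0],-1]
  ]
}}

```text
time_s: 6.4
eef_pos: [0.5666, 0.0309, 0.0801]
tool_rot: [0.259, 0.012, 0.966, -0.003]
wrist_force: [-3.5, -0.9, 0.9]
opening: 0.08
grip_force: 61.2
```

```bash
python3 -c "
from plan import *
bs()
t=optics.read_camera('top');s=optics.read_camera('scene')
a=cv2.resize(t[150:220,245:315,::-1],(400,400),interpolation=2);c=cv2.resize(s[205:275,220:310,::-1],(400,311),interpolation=2)
cv2.imwrite('pics/p2.png',np.hstack([a,np.vstack([c,np.zeros((89,400,3),np.uint8)])]))
"
```

```text
t 6.4 q [-0.09  0.05  2.22  0.09  0.35 -1.71] p [0.5666 0.0309 0.0801] f [-3.5 -0.9  0.9] tq [-0.08  0.62 -0.02] open 0.08 grip 61.2
bed mm [-18.5  -0.5  21. ] dR [-0.03 -0.05  0.04] F bed [-2.6 -1.   2.6]
```

View pics/p2.png

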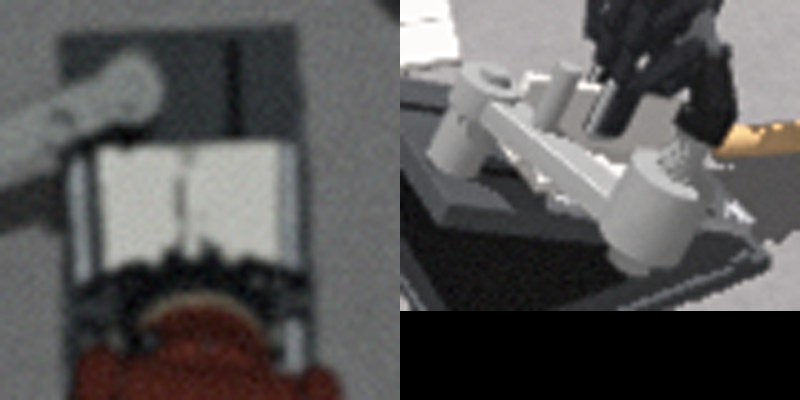

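The coupon lies close to the right rail (right plate edge at x≈283 against the rail's inner face at ≈281), with a gap at left (98 against 92). I'll shift it left a little and continue down.

Call:
{"name": "play_rows", "arguments": {
  "targets": [
    [[0,1,-2],[0,0,0],-1],
    [[0,1.5,0],[0,0,0],-1],
    [[0,0,2],[0,0,0],-1],
    [[0,0,2],[0,0,0],-1],
    [[0,0,2],[0,0,0],-1],
    [[0,0,0],[0,0,0],-1],
    [[0,0,0],[0,0,0],-1]
  ]
}}

```text
time_s: 7.2
eef_pos: [0.5674, 0.0336, 0.0799]
tool_rot: [0.259, 0.011, 0.966, -0.003]
wrist_force: [-43.5, -2.5, 46.6]
opening: 0.083
grip_force: 70.3
```

```bash
python3 -c "
from plan import *
bs()"
```

```text
t 7.2 q [-0.08  0.05  2.22  0.08  0.35 -1.7 ] p [0.5674 0.0336 0.0799] f [-43.5  -2.5  46.6] tq [-0.5   2.24 -0.35] open 0.083 grip 70.3
bed mm [-18.    2.2  20.5] dR [-0.05  0.01 -0.04] F bed [-14.3  -3.6  62.1]
```

The coupon bottomed on the bed (62 N). I'm easing off, then sliding it toward the ledge.

Call:
{"name": "play_rows", "arguments": {
  "targets": [
    [[0,-1,-3.3],[0,0,0],-1],
    [[0,-1,0],[0,0,0],-1],
    [[2,-1,0],[0,0,0],-1],
    [[3,0,0],[0,0,0],-1],
    [[2,0,0],[0,0,0],-1],
    [[0,0,0],[0,0,0],-1]
  ]
}}

```text
time_s: 7.8
eef_pos: [0.5649, 0.0301, 0.0791]
tool_rot: [0.264, 0.012, 0.965, -0.003]
wrist_force: [-0.5, 1.8, 6.0]
opening: 0.085
grip_force: 61.5
```

```bash
python3 -c "
from plan import *
bs()"
```

```text
t 7.8 q [-0.09  0.04  2.23  0.1   0.34 -1.72] p [0.5649 0.0301 0.0791] f [-0.5  1.8  6. ] tq [ 0.1  -0.04  0.1 ] open 0.085 grip 61.5
bed mm [-20.5  -1.4  21. ] dR [ 0.02 -0.59  0.05] F bed [2.5 1.8 5.5]
```

Call:
{"name": "play_rows", "arguments": {
  "targets": [
    [[0,0,0],[0,0,0],-1],
    [[0,0,0],[0,0,0],-1]
  ]
}}

```text
time_s: 8.0
eef_pos: [0.5649, 0.0301, 0.0791]
tool_rot: [0.264, 0.012, 0.965, -0.003]
wrist_force: [-1.1, 1.0, 6.0]
opening: 0.084
grip_force: 61.5
```

```bash
python3 -c "
from plan import *
bs()
t=optics.read_camera('top');s=optics.read_camera('scene')
np.save('t2.npy',t);np.save('s2.npy',s)
m=(t.min(2)>140).astype(np.uint8);m[:,:250]=0;m[:,320:]=0;m[:165]=0;m[215:]=0
n,l,st,ce=cv2.connectedComponentsWithStats(m)
for i in range(1,n):
    if st[i][4]>15:print(st[i],ce[i])
# predicted far corners of seated coupon's upper face
for Y in(-50,50):
  for X in (30,35,40):
    print(X,Y,proj('top',bed(X,Y,8)).round(1))
print('rails',proj('top',bed(20,-56,6)).round(1),proj('top',bed(20,56,6)).round(1))
print(m[168:200,258:300].sum(1))
"
```

```text
t 8.0 q [-0.09  0.04  2.23  0.1   0.34 -1.72] p [0.5649 0.0301 0.0791] f [-1.1  1.   6. ] tq [0.01 0.01 0.02] open 0.084 grip 61.5
bed mm [-20.5  -1.4  21. ] dR [ 0.02 -0.57  0.05] F bed [2.  1.  5.7]
[263 176  32  21 549] [278.60473588 185.34061931]
30 -50 [292.2 177.8]
35 -50 [292.1 176.3]
40 -50 [292.1 174.7]
30 50 [261.2 179. ]
35 50 [261.1 177.5]
40 50 [261. 176.]
rails [294.1 180.5] [259.5 182. ]
[ 0  0  0  0  0  0  0  0 12 28 31 31 31 31 29 28 28 29 30 30 31 31 31 31
 28 22 21 13  3  0  0  0]
```

The coupon seems about 6 mm to the right (mask centre column 278.6 against 276.6 predicted), so it's probably resting on the right rail. Lifting, shifting left, and checking tracking.

Call:
{"name": "play_rows", "arguments": {
  "targets": [
    [[0,0,-8],[0,0,0],-1],
    [[0,4.5,0],[0,0,0],-1],
    [[0,0,0],[0,0,0],-1],
    [[0,0,0],[0,0,0],-1]
  ]
}}

```text
time_s: 8.5
eef_pos: [0.5564, 0.0353, 0.0822]
tool_rot: [0.259, 0.012, 0.966, -0.003]
wrist_force: [0.1, -0.7, -2.3]
opening: 0.082
grip_force: 60.1
```

```bash
python3 -c "
from plan import *
bs()
t=optics.read_camera('top')
m=(t.min(2)>140).astype(np.uint8);m[:,:250]=0;m[:,320:]=0;m[:165]=0;m[215:]=0
n,l,st,ce=cv2.connectedComponentsWithStats(m)
for i in range(1,n):
    if st[i][4]>15:print(st[i],ce[i])
for x in(-56,-50,0,50,56):print(x,proj('top',bed(20,x,22)).round(1))
"
```

```text
t 8.5 q [-0.08  0.02  2.24  0.08  0.36 -1.69] p [0.5564 0.0353 0.0822] f [ 0.1 -0.7 -2.3] tq [-0.03  0.44 -0.02] open 0.082 grip 60.1
bed mm [-26.4   3.6  28. ] dR [-0.03 -0.01  0.04] F bed [-1.1 -0.7 -2. ]
[262 178  31  21 546] [276.8956044 187.3974359]
-56 [294.3 181.8]
-50 [292.5 181.9]
0 [276.9 182.5]
50 [261.3 183.1]
56 [259.4 183.2]
```

Now the coupon's mask centre (276.9) matches the rails' middle (277). Going 1.5 mm right and 4 mm up the slope, then lowering in steps.

Call:
{"name": "play_rows", "arguments": {
  "targets": [
    [[-4,-1.5,0],[0,0,0],-1],
    [[0,0,4],[0,0,0],-1],
    [[0,0,4],[0,0,0],-1],
    [[0,0,2.5],[0,0,0],-1],
    [[0,0,0],[0,0,0],-1],
    [[0,0,0],[0,0,0],-1]
  ]
}}

```text
time_s: 9.15
eef_pos: [0.5654, 0.0333, 0.0788]
tool_rot: [0.259, 0.011, 0.966, -0.003]
wrist_force: [-34.1, -2.6, 39.1]
opening: 0.084
grip_force: 68.4
```

```bash
python3 -c "
from plan import *
bs()"
```

```text
t 9.15 q [-0.08  0.05  2.22  0.09  0.35 -1.7 ] p [0.5654 0.0333 0.0788] f [-34.1  -2.6  39.1] tq [-0.52  1.86 -0.41] open 0.084 grip 68.4
bed mm [-20.2   1.8  20.5] dR [-0.02 -0.08 -0.01] F bed [-9.9 -3.4 50.9]
```

Call:
{"name": "play_rows", "arguments": {
  "targets": [
    [[0,0,-2.8],[0,0,0],-1],
    [[0,0,0],[0,0,0],-1]
  ]
}}

```text
time_s: 9.35
eef_pos: [0.5649, 0.0333, 0.0791]
tool_rot: [0.261, 0.012, 0.965, -0.003]
wrist_force: [-2.4, -0.5, 2.7]
opening: 0.083
grip_force: 61.0
```

```bash
python3 -c "
from plan import *
bs()
s=optics.read_camera('scene');t=optics.read_camera('top')
c=cv2.resize(s[200:270,220:310,::-1],(800,622),interpolation=cv2.INTER_CUBIC)[:600]
for X in [(30,50,8),(30,-50,8),(-90,50,8),(30,0,45),(-90,0,45),(30,50,0),(102.5,67,0),(40,56,6)]:
    u=(proj('scene',bed(*X))-[220,200]+.5)*800/90;cv2.circle(c,tuple(int(v) for v in u),3,(0,0,255),-1)
cv2.imwrite('pics/p3.png',c)
"
```

```text
t 9.35 q [-0.08  0.04  2.23  0.09  0.35 -1.7 ] p [0.5649 0.0333 0.0791] f [-2.4 -0.5  2.7] tq [-0.03  0.21  0.03] open 0.083 grip 61.0
bed mm [-20.5   1.8  21. ] dR [-0.01 -0.2   0.06] F bed [-0.7 -0.6  3.5]
```

View pics/p3.png

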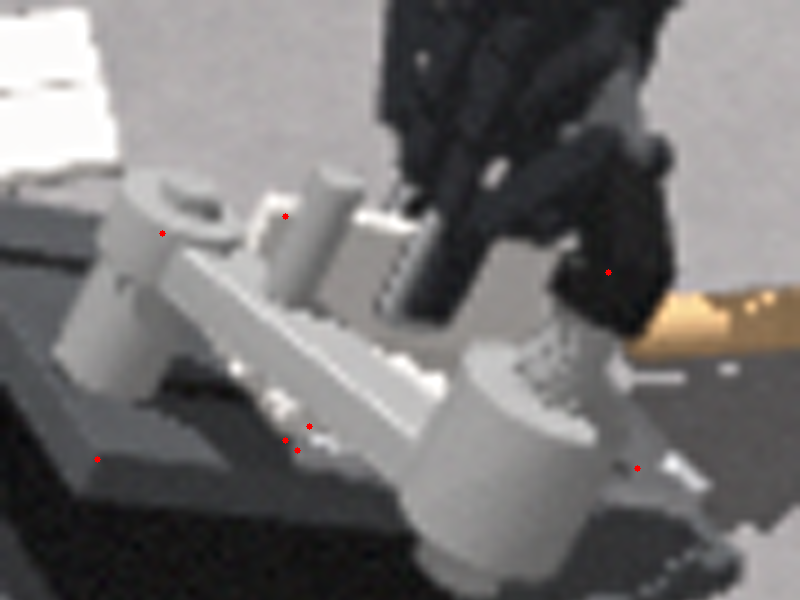

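The picture shows the coupon parallel to the bed: fin top corner at (257,200), against (285,215) drawn for the seated pose. So it is about 9–12 mm up the slope. It rests on the bed at TCP z≈20.7, so I'll lift 1 mm and slide it down the slope.

Call:
{"name": "play_rows", "arguments": {
  "targets": [
    [[0,0,-1.5],[0,0,0],-1],
    [[2,0,0],[0,0,0],-1],
    [[2,0,0],[0,0,0],-1],
    [[0,0,0],[0,0,0],-1],
    [[0,0,0],[0,0,0],-1]
  ]
}}

```text
time_s: 9.95
eef_pos: [0.5599, 0.0335, 0.0772]
tool_rot: [0.259, 0.012, 0.966, -0.003]
wrist_force: [-0.3, 0.3, -3.4]
opening: 0.083
grip_force: 60.2
```

```bash
python3 -c "
from plan import *
bs()"
```

```text
t 9.95 q [-0.08  0.04  2.24  0.09  0.34 -1.7 ] p [0.5599 0.0335 0.0772] f [-0.3  0.3 -3.4] tq [ 0.04  0.48 -0.01] open 0.083 grip 60.2
bed mm [-25.9   1.9  21.8] dR [-0.02 -0.06  0.05] F bed [-2.   0.3 -2.8]
```

Call:
{"name": "play_rows", "arguments": {
  "targets": [
    [[2,0,0],[0,0,0],-1],
    [[2,0,0],[0,0,0],-1],
    [[2,0,0],[0,0,0],-1],
    [[0,0,0],[0,0,0],-1],
    [[0,0,0],[0,0,0],-1]
  ]
}}

```text
time_s: 10.45
eef_pos: [0.5559, 0.0335, 0.0754]
tool_rot: [0.261, 0.012, 0.965, -0.003]
wrist_force: [1.6, 0.7, -2.7]
opening: 0.078
grip_force: 60.2
```

```bash
python3 -c "
from plan import *
bs()"
```

```text
t 10.45 q [-0.08  0.03  2.25  0.09  0.34 -1.71] p [0.5559 0.0335 0.0754] f [ 1.6  0.7 -2.7] tq [ 0.06  0.09 -0.03] open 0.078 grip 60.2
bed mm [-30.2   1.8  22.3] dR [-0.01 -0.22  0.07] F bed [ 0.   0.7 -3.1]
```

Call:
{"name": "play_rows", "arguments": {
  "targets": [
    [[0,0,1],[0,0,0],-1],
    [[0,0,0.8],[0,0,0],-1],
    [[0,0,0],[0,0,0],-1],
    [[0,0,0],[0,0,0],-0.5],
    [[0,0,0],[0,0,0],-0.5],
    [[0,0,0],[0,0,0],-0.5]
  ]
}}

```text
time_s: 11.05
eef_pos: [0.5559, 0.0336, 0.073]
tool_rot: [0.26, 0.012, 0.966, -0.003]
wrist_force: [0.6, -0.6, -0.8]
opening: 0.252
grip_force: 0.0
```

```bash
python3 -c "
from plan import *
bs()
R=tool(B,180)
o,p,_=cur();s=go(p+B.apply([0,0,.13]),R)
th=1.18
s=go(bed(85-40*np.cos(th),27+40*np.sin(th),150),tool(B,180-np.degrees(th)),st=s)
"
```

```text
t 11.05 q [-0.08  0.04  2.25  0.09  0.33 -1.71] p [0.5559 0.0336 0.073 ] f [ 0.6 -0.6 -0.8] tq [ 0.02  0.23 -0.01] open 0.252 grip 0.0
bed mm [-31.4   1.9  20.3] dR [-0.02 -0.1   0.04] F bed [ 0.1 -0.6 -1. ]
3 rows from [0.5559 0.0336 0.073 ] to [0.4909 0.0352 0.1856]
[[-0.1, 0.0, -43.3], [0.01, 0.03, -0.01],g],
[[-0.0, 0.0, -43.3], [0.01, 0.03, -0.01],g],
[[-0.0, 0.0, -43.3], [0.01, 0.03, -0.01],g],
9 rows from [0.4909 0.0352 0.1856] to [0.5801 0.0951 0.236 ]
[[-11.2, 6.9, 0.0], [-0.0, -0.0, 7.51],g],
[[-10.2, 8.3, 0.0], [-0.0, -0.0, 7.51],g],
[[-9.1, 9.6, 0.0], [-0.0, -0.0, 7.51],g],
[[-7.7, 10.7, 0.0], [-0.0, -0.0, 7.51],g],
[[-6.3, 11.6, 0.0], [-0.0, -0.0, 7.51],g],
[[-4.7, 12.3, 0.0], [-0.0, -0.0, 7.51],g],
[[-3.1, 12.8, 0.0], [-0.0, -0.0, 7.51],g],
[[-1.3, 13.1, 0.0], [-0.0, -0.0, 7.51],g],
[[0.4, 13.2, 0.0], [-0.0, -0.0, 7.51],g],
```

Call:
{"name": "play_rows", "arguments": {
  "targets": [
    [[0,0,-20],[0,0,0],-0.5],
    [[0,0,-40],[0,0,0],-0.5],
    [[0,0,-45],[0,0,0],0],
    [[-11,7,-20],[0,0,7.5],0],
    [[-10,8,-5],[0,0,7.5],0],
    [[-9,10,0],[0,0,7.5],0],
    [[-8,11,0],[0,0,7.5],0],
    [[-6,12,0],[0,0,7.5],0],
    [[-5,12,0],[0,0,7.5],0],
    [[-3,13,0],[0,0,7.5],0],
    [[-1,13,0],[0,0,7.5],0],
    [[0,13,0],[0,0,7.5],0]
  ]
}}

```text
time_s: 12.25
eef_pos: [0.5796, 0.0959, 0.236]
tool_rot: [0.217, 0.548, 0.795, 0.142]
wrist_force: [0.3, -0.5, 0.1]
opening: 0.498
grip_force: 0.0
```

```bash
python3 -c "
from plan import *
bs()
s=optics.read_camera('scene');t=optics.read_camera('top')
np.save('s4.npy',s)
a=cv2.resize(t[145:225,225:305,::-1],(400,400),interpolation=2);c=cv2.resize(s[195:275,215:295,::-1],(400,400),interpolation=2)
cv2.imwrite('pics/p4.png',np.hstack([a,c]))
"
```

```text
t 12.25 q [ 0.07 -0.16  2.07 -0.07  0.71 -0.25] p [0.5796 0.0959 0.236 ] f [ 0.3 -0.5  0.1] tq [ 0.02  0.23 -0.01] open 0.498 grip 0.0
bed mm [ 69.3  64.7 150.3] dR [-6.000e-02 -5.000e-02  6.785e+01] F bed [ 0.3 -0.5 -0.1]
```

View pics/p4.png

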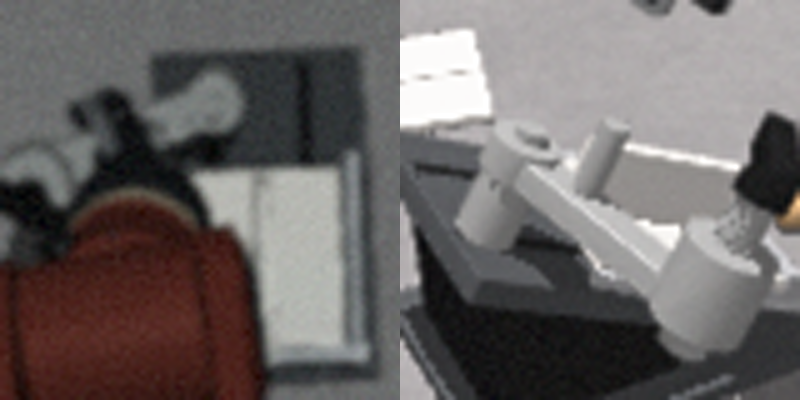

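The coupon is seated against the ledge, with its right edge at (340,260), about 2–3 mm from the rail, and the fin straight. The gripper is over the pin, so I'll descend and grip it.

Call:
{"name": "play_rows", "arguments": {
  "targets": [
    [[0,0,35],[0,0,0],-0.2],
    [[0,0,35],[0,0,0],-0.2],
    [[0,0,18],[0,0,0],-0.2],
    [[0,0,0],[0,0,0],-0.2],
    [[0,0,0],[0,0,0],-1],
    [[0,0,0],[0,0,0],-1],
    [[0,0,0],[0,0,0],-1],
    [[0,0,0],[0,0,0],-1]
  ]
}}

```text
time_s: 13.15
eef_pos: [0.6241, 0.0947, 0.1614]
tool_rot: [0.219, 0.546, 0.796, 0.143]
wrist_force: [5.1, 1.9, -4.7]
opening: 0.138
grip_force: 58.5
```

Run:
```python
from plan import *
bs()
T=lambda u,v:((u+.5)/5-.5+215,(v+.5)/5-.5+145)
def onb(n,uv,z):
    c,d=ray(n,uv);nn=B.apply([0,0,1.]);p0=bed(0,0,z);X=c+d*(nn@(p0-c))/(nn@d);return (B.inv().apply(X-b[:3])*1000).round(1)
e=[onb("top",T(*q),125) for q in((31,183),(120,227))];print(e,np.hypot(*(e[0]-e[1])[:2]),np.degrees(np.arctan2(*(e[0]-e[1])[1::-1])),(e[0]+e[1])/2)
o,p,R=cur();m=B.inv().apply(p-b[:3])*1000
print("theta est",np.arctan2(m[1]-27,85-m[0]),np.hypot(m[1]-27,85-m[0]))
```

```text
t 13.15 q [ 0.06  0.04  2.04 -0.08  0.54 -0.25] p [0.6241 0.0947 0.1614] f [ 5.1  1.9 -4.7] tq [0.06 0.09 0.13] open 0.138 grip 58.5
bed mm [70.6 64.6 63.5] dR [-0.19 -0.2  67.5 ] F bed [ 2.   2.  -6.6]
[array([ 58. , 164.2, 125. ]), array([ 29., 114., 125.])] 57.974477142963515 59.98543581032181 [ 43.5 139.1 125. ]
theta est 1.2057200303393965 40.25233133969888
```

The grip on the pin is good: radius 40.25 mm, θ≈1.206. The handle bar is at about 60° in the bed frame, 58 mm long by the estimate. Swinging in along the arc.

Call:
{"name": "play_rows", "arguments": {
  "targets": [
    [[-0.2,-4,0],[0,0,-5.75],-1],
    [[-0.2,-4,0],[0,0,-5.75],-1],
    [[-0.2,-4,0],[0,0,-5.75],-1],
    [[-0.2,-4,0],[0,0,-5.75],-1],
    [[-0.2,-4,0],[0,0,-5.75],-1],
    [[-0.2,-4,0],[0,0,-5.75],-1],
    [[-0.2,-4,0],[0,0,-5.75],-1],
    [[-0.2,-4,0],[0,0,-5.75],-1],
    [[-0.2,-4,0],[0,0,-5.75],-1],
    [[-0.2,-4,0],[0,0,-5.75],-1],
    [[0,0,0],[0,0,0],-1]
  ]
}}

```text
time_s: 14.25
eef_pos: [0.6036, 0.0663, 0.1501]
tool_rot: [0.262, 0.094, 0.96, 0.021]
wrist_force: [8.6, 5.7, -7.6]
opening: 0.138
grip_force: 59.0
```

```bash
cat >> plan.py <<'E'
def th():
    bs();o,p,R=cur();m=B.inv().apply(p-b[:3])*1000
    print("theta",np.arctan2(m[1]-27,85-m[0]).round(3),np.hypot(m[1]-27,85-m[0]).round(2))
E
python3 -c "
from plan import *
th()"
```

```text
t 14.25 q [-0.    0.    2.1  -0.02  0.51 -1.36] p [0.6036 0.0663 0.1501] f [ 8.6  5.7 -7.6] tq [ 0.6  -0.27  0.67] open 0.138 grip 59.0
bed mm [47.8 35.8 63.6] dR [-0.17 -0.41  9.91] F bed [  3.5   5.9 -10.8]
theta 0.231 38.24
```

Call:
{"name": "play_rows", "arguments": {
  "targets": [
    [[0.5,-3,0],[0,0,-3.3],-1],
    [[0.5,-3,0],[0,0,-3.3],-1],
    [[0.3,-3,0],[0,0,-3.3],-1],
    [[0,-1.5,0],[0,0,0],-1],
    [[0,0,0],[0,0,0],-1]
  ]
}}

```text
time_s: 14.75
eef_pos: [0.603, 0.0603, 0.15]
tool_rot: [0.265, 0.013, 0.964, 0.002]
wrist_force: [16.4, 23.5, -11.2]
opening: 0.143
grip_force: 58.8
```

```bash
python3 -c "
from plan import *
th()"
```

```text
t 14.75 q [-0.02 -0.    2.11  0.01  0.5  -1.57] p [0.603  0.0603 0.15  ] f [ 16.4  23.5 -11.2] tq [ 2.95 -0.99  1.77] open 0.143 grip 58.8
bed mm [47.4 29.7 63.7] dR [-0.5  -0.68  0.31] F bed [  8.1  23.9 -17.6]
theta 0.07 37.73
```

Call:
{"name": "play_rows", "arguments": {
  "targets": [
    [[0.5,-1.2,0],[0,0,0],-1],
    [[0,0,0],[0,0,0],-1],
    [[0,0,0],[0,0,0],-1]
  ]
}}

```text
time_s: 15.05
eef_pos: [0.603, 0.0602, 0.15]
tool_rot: [0.265, 0.013, 0.964, 0.003]
wrist_force: [19.4, 28.4, -13.6]
opening: 0.141
grip_force: 58.8
```

```bash
python3 -c "
from plan import *
th()"
```

```text
t 15.05 q [-0.02 -0.01  2.11  0.02  0.5  -1.58] p [0.603  0.0602 0.15  ] f [ 19.4  28.4 -13.6] tq [ 3.57 -1.18  2.18] open 0.141 grip 58.8
bed mm [47.4 29.6 63.7] dR [-0.59 -0.75  0.33] F bed [  9.4  28.8 -21.2]
theta 0.069 37.74
```

The arm is at its hard stop: more force gives no motion. Releasing and lifting off, then checking closure.

Call:
{"name": "play_rows", "arguments": {
  "targets": [
    [[0,2,0],[0,0,0],-1],
    [[0,0,0],[0,0,0],-0.2],
    [[0,0,0],[0,0,0],-0.2],
    [[0,0,0],[0,0,0],-0.2],
    [[0,0,-30],[0,0,0],-0.2],
    [[0,0,-45],[0,0,0],0],
    [[0,0,-45],[0,0,0],0],
    [[0,0,0],[0,0,0],0]
  ]
}}

```text
time_s: 15.85
eef_pos: [0.5415, 0.0565, 0.2594]
tool_rot: [0.267, 0.013, 0.964, -0.003]
wrist_force: [0.6, 0.6, 1.1]
opening: 0.5
grip_force: 0.0
```

Run:
```python
from plan import *
bs()
s=optics.read_camera('scene');t=optics.read_camera('top')
np.save('s5.npy',s);np.save('t5.npy',t)
c=(proj('scene',bed(-35,27,119)));print('pred handle scene',c,'top',proj('top',bed(-35,27,119)))
for nm,im,c in(('scene',s,c),('top',t,proj('top',bed(-35,27,119)))):
    x0,y0=[int(v)-30 for v in c]
    m=(im.max(2)<45).astype(np.uint8)[y0:y0+60,x0:x0+60]
    n,l,st,ce=cv2.connectedComponentsWithStats(m)
    for i in range(1,n):
        if st[i][4]>30:
            pts=np.argwhere(l==i)[:,::-1]+[x0,y0];print(nm,st[i]+[x0,y0,0,0,0],ce[i]+[x0,y0],cv2.minAreaRect(pts.astype(np.float32)))
a=cv2.resize(t[145:225,240:320,::-1],(400,400),interpolation=2);c=cv2.resize(s[195:275,225:305,::-1],(400,400),interpolation=2)
cv2.imwrite('pics/p5.png',np.hstack([a,c]))
```

```text
t 15.85 q [-0.03 -0.31  2.15  0.    0.76 -1.57] p [0.5415 0.0565 0.2594] f [0.6 0.6 1.1] tq [-0.04  0.24 -0.02] open 0.5 grip 0.0
bed mm [ 48.9  24.5 189.2] dR [ 0.01 -0.96  0.17] F bed [1.1 0.6 0.6]
pred handle scene [289.54901412 208.22147785] top [269.03042475 208.68375989]
scene [279 199  25  18 228] [290.46052632 208.17982456] ((289.9154052734375, 209.02308654785156), (24.434839248657227, 11.535229682922363), 29.744882583618164)
top [244 188  50  25 451] [267.10199557 196.19290466] ((268.45001220703125, 195.85000610351562), (22.768402099609375, 47.750396728515625), 71.56504821777344)
```

View pics/p5.png

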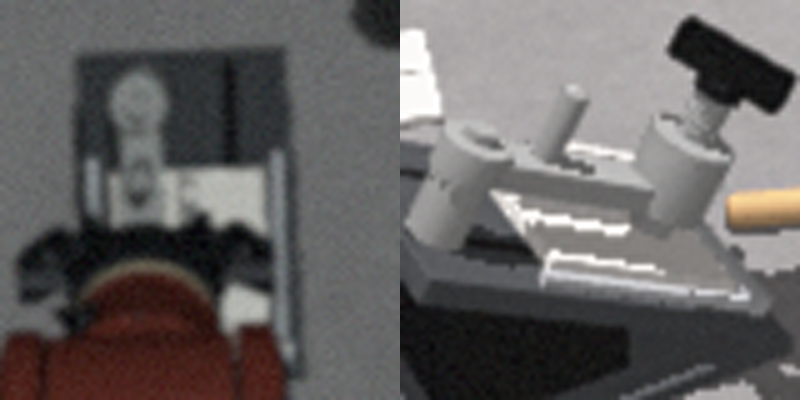

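The arm is closed: straight down the slope in the left half, with its pin at (140,180). In the right half the handle's bar runs from about (672,45) to (790,85). Its mask centre (290.5,208.2) matches the predicted closed position (289.5,208.2), and the coupon lies flat.

```bash
cat >> plan.py <<'E'
def onb(n,uv,z):
    c,d=ray(n,uv);nn=B.apply([0,0,1.]);p0=bed(0,0,z);X=c+d*(nn@(p0-c))/(nn@d);return B.inv().apply(X-b[:3])*1000
E
python3 - <<'E'
from plan import *
a=np.radians(29.7);d=np.array([np.cos(a),np.sin(a)])*9;c=np.array([289.9,208.2])
e=[onb("scene",c+s*d,119) for s in(1,-1)];v=e[0]-e[1];print(e,np.hypot(v[0],v[1]),np.degrees(np.arctan2(v[1],v[0]))%180)
for z in(119,111,105):print(z,proj("scene",bed(-35,27,z)))
for ang in (129,):
    s=go(bed(-35,28,150),tool(B,ang))
    print(s[1].as_quat())
E
```

```text
[array([-50.76733303,  43.94860242, 119.        ]), array([-22.28852148,   8.63051596, 119.        ])] 45.36970286351415 128.88103986358342
119 [289.54901412 208.22147785]
111 [288.15412149 210.95793666]
105 [287.11261085 213.00114122]
7 rows from [0.5397 0.0565 0.2529] to [0.4885 0.0613 0.1836]
[[11.3, 0.5, 4.8], [0.02, 0.05, 7.26],g],
[[11.3, -1.0, 4.9], [0.02, 0.05, 7.26],g],
[[11.1, -2.4, 4.9], [0.02, 0.05, 7.26],g],
[[10.7, -3.7, 4.9], [0.02, 0.05, 7.26],g],
[[10.1, -5.1, 4.9], [0.02, 0.05, 7.26],g],
[[9.4, -6.3, 4.9], [0.02, 0.05, 7.26],g],
[[8.5, -7.4, 4.9], [0.02, 0.05, 7.26],g],
[0.42612637 0.86685006 0.10865313 0.23490806]
```

Call:
{"name": "play_rows", "arguments": {
  "targets": [
    [[11.3,0.5,4.9],[0,0.05,7.25],0],
    [[11.3,-1,4.9],[0,0.05,7.25],0],
    [[11.1,-2.4,4.9],[0,0.05,7.25],0],
    [[10.7,-3.7,4.9],[0,0.05,7.25],0],
    [[10.1,-5.1,4.9],[0,0.05,7.25],0],
    [[9.4,-6.3,4.9],[0,0.05,7.25],0],
    [[8.5,-7.4,4.9],[0,0,7.25],0],
    [[0,0,0],[0,0,0],0],
    [[0,0,0],[0,0,0],0]
  ]
}}

```text
time_s: 16.85
eef_pos: [0.4872, 0.0616, 0.1796]
tool_rot: [0.232, 0.424, 0.868, 0.108]
wrist_force: [1.2, -0.0, 0.3]
opening: 0.502
grip_force: 0.0
```

```bash
python3 -c "
from plan import *
bs();go(bed(-35,28,102),tool(B,129))"
```

```text
t 16.85 q [-0.02 -0.34  2.32 -0.    0.64 -0.68] p [0.4872 0.0616 0.1796] f [ 1.2 -0.   0.3] tq [ 0.    0.25 -0.04] open 0.502 grip 0.0
bed mm [-38.2  28.2 147.2] dR [4.000e-02 3.500e-01 5.077e+01] F bed [ 1.2 -0.  -0.4]
2 rows from [0.4872 0.0616 0.1796] to [0.5125 0.0607 0.142 ]
[[-1.2, 1.2, 22.6], [-0.09, -0.14, 0.11],g],
[[-1.2, 1.2, 22.6], [-0.09, -0.14, 0.11],g],
```

Call:
{"name": "play_rows", "arguments": {
  "targets": [
    [[-1.2,1.2,22.6],[0,-0.15,0.1],0],
    [[-1.2,1.2,22.6],[0,-0.15,0.1],0],
    [[0,0,0],[0,0,0],0],
    [[0,0,0],[0,0,0],-1],
    [[0,0,0],[0,0,0],-1],
    [[0,0,0],[0,0,0],-1],
    [[0,0,0],[0,0,0],-1]
  ]
}}

```text
time_s: 17.55
eef_pos: [0.5133, 0.0608, 0.1444]
tool_rot: [0.236, 0.427, 0.866, 0.108]
wrist_force: [-3.4, -1.8, 1.9]
opening: 0.179
grip_force: 59.0
```

```bash
python3 -c "
from plan import *
bs()"
```

```text
t 17.55 q [-0.01 -0.21  2.3  -0.01  0.52 -0.66] p [0.5133 0.0608 0.1444] f [-3.4 -1.8  1.9] tq [-0.29  0.42 -0.28] open 0.179 grip 59.0
bed mm [-33.1  28.  103.7] dR [ 0.08 -0.13 51.09] F bed [-2.  -1.9  3.3]
```

Gripped: the opening of 15.2 mm matches the 16 mm bar. Turning backward, anticlockwise from above (negative about tool z).

Call:
{"name": "play_rows", "arguments": {
  "targets": [
    [[0,0,0],[0,0,-7],-1],
    [[0,0,0],[0,0,-7],-1],
    [[0,0,0],[0,0,-7],-1],
    [[0,0,0],[0,0,-7],-1],
    [[0,0,0],[0,0,-7],-1],
    [[0,0,0],[0,0,-7],-1],
    [[0,0,0],[0,0,0],-1]
  ]
}}

```text
time_s: 18.25
eef_pos: [0.5141, 0.0621, 0.1449]
tool_rot: [0.26, 0.088, 0.961, 0.018]
wrist_force: [-0.4, 4.8, 1.2]
opening: 0.18
grip_force: 58.5
```

```bash
python3 -c "
from plan import *
bs()"
```

```text
t 18.25 q [-0.01 -0.21  2.3  -0.01  0.52 -1.39] p [0.5141 0.0621 0.1449] f [-0.4  4.8  1.2] tq [0.83 0.19 0.68] open 0.18 grip 58.5
bed mm [-32.2  29.4 103.8] dR [-0.04 -0.19  9.11] F bed [0.2 4.8 1.3]
```

Call:
{"name": "play_rows", "arguments": {
  "targets": [
    [[0,0,0],[0,0,-7],-1],
    [[0,0,0],[0,0,-7],-1],
    [[0,0,0],[0,0,-7],-1],
    [[0,0,0],[0,0,-7],-1],
    [[0,0,0],[0,0,-7],-1],
    [[0,0,0],[0,0,-7],-1],
    [[0,0,0],[0,0,0],-1]
  ]
}}

```text
time_s: 18.95
eef_pos: [0.5137, 0.0634, 0.1443]
tool_rot: [0.249, -0.262, 0.929, -0.075]
wrist_force: [2.3, 11.5, -2.9]
opening: 0.175
grip_force: 58.5
```

```bash
python3 -c "
from plan import *
bs()"
```

```text
t 18.95 q [-0.01 -0.2   2.3  -0.01  0.52 -2.13] p [0.5137 0.0634 0.1443] f [ 2.3 11.5 -2.9] tq [1.95 0.16 1.25] open 0.175 grip 58.5
bed mm [-32.9  30.7 103.4] dR [ -0.11  -0.19 -32.79] F bed [ 0.3 11.6 -3.5]
```

The wrist now carries about −3.5 N along the bed normal, which is the screw's weight hanging from the gripper. Opening lets it drop, then I'll back off to check.

Call:
{"name": "play_rows", "arguments": {
  "targets": [
    [[0,0,0],[0,0,0],-0.3],
    [[0,0,0],[0,0,0],-0.3],
    [[0,0,0],[0,0,0],-0.3],
    [[0,0,-20],[0,0,0],-0.1],
    [[0,0,-40],[0,0,0],-0.1],
    [[0,0,-40],[0,0,0],0],
    [[0,0,0],[0,0,0],0]
  ]
}}

```text
time_s: 19.65
eef_pos: [0.4659, 0.0621, 0.238]
tool_rot: [0.254, -0.262, 0.928, -0.079]
wrist_force: [0.6, -1.0, 0.8]
opening: 0.5
grip_force: 0.0
```

```bash
cat > hm.py <<'E'
from plan import *
bs()
s=optics.read_camera('scene');x0,y0=265,190
m=(s.max(2)<45).astype(np.uint8)[y0:y0+45,x0:x0+50]
n,l,st,ce=cv2.connectedComponentsWithStats(m)
for i in range(1,n):
    if st[i][4]>30:
        pts=np.argwhere(l==i)[:,::-1]+[x0,y0];print(st[i][:4]+[x0,y0,0,0],st[i][4],ce[i]+[x0,y0],cv2.minAreaRect(pts.astype(np.float32)))
E
python3 hm.py
```

```text
t 19.65 q [-0.01 -0.5   2.31 -0.01  0.79 -2.13] p [0.4659 0.0621 0.238 ] f [ 0.6 -1.   0.8] tq [-0.03  0.16  0.01] open 0.5 grip 0.0
bed mm [-27.4  28.3 208.5] dR [  0.35  -0.78 -32.87] F bed [ 1.  -1.   0.4]
[282 206  15  13] 115 [289.16521739 211.55652174] ((289.1153259277344, 210.576904296875), (9.707253456115723, 14.144856452941895), 33.6900634765625)
```

The handle's mask centre fell from row 208.2 to 211.6, against 211.0 predicted for an 8 mm drop, so the screw is in the thread start. Regripping lower.

```bash
python3 -c "
from plan import *
go(bed(-34.5,28,93),tool(B,212.8),4)"
```

```text
4 rows from [0.4651 0.0621 0.2351] to [0.5175 0.0606 0.1345]
[[1.3, 0.8, 28.3], [-0.1, 0.11, 0.02],g],
[[1.2, 0.8, 28.3], [-0.1, 0.11, 0.02],g],
[[1.2, 0.7, 28.3], [-0.1, 0.11, 0.02],g],
[[1.1, 0.7, 28.3], [-0.1, 0.11, 0.02],g],
```

Call:
{"name": "play_rows", "arguments": {
  "targets": [
    [[1.2,0.8,28],[-0.1,0.1,0],0],
    [[1.2,0.8,28],[-0.1,0.1,0],0],
    [[1.2,0.7,28],[-0.1,0.1,0],0],
    [[1.1,0.7,28],[0,0.1,0],0],
    [[0,0,0],[0,0,0],0],
    [[0,0,0],[0,0,0],0]
  ]
}}

```text
time_s: 20.3
eef_pos: [0.513, 0.0608, 0.1284]
tool_rot: [0.241, -0.263, 0.931, -0.075]
wrist_force: [0.6, 0.7, 0.6]
opening: 0.499
grip_force: 0.0
```

```bash
python3 -c "
from plan import *
bs();go(bed(-34.5,28,93),tool(B,212.8))"
```

```text
t 20.3 q [-0.01 -0.17  2.3  -0.01  0.5  -2.13] p [0.513  0.0608 0.1284] f [0.6 0.7 0.6] tq [-0.01  0.26  0.04] open 0.499 grip 0.0
bed mm [-41.4  28.   90. ] dR [ -0.12   0.71 -32.88] F bed [0.8 0.7 0.2]
1 rows from [0.513  0.0608 0.1284] to [0.5175 0.0606 0.1345]
[[-5.7, -3.8, -3.1], [0.31, -0.64, 0.08],g],
```

Call:
{"name": "play_rows", "arguments": {
  "targets": [
    [[-5.7,-3.8,-3],[0.3,-0.6,0],0],
    [[0,0,0],[0,0,0],0],
    [[0,0,0],[0,0,0],0],
    [[0,0,0],[0,0,0],-1],
    [[0,0,0],[0,0,0],-1],
    [[0,0,0],[0,0,0],-1],
    [[0,0,0],[0,0,0],-1]
  ]
}}

```text
time_s: 21.0
eef_pos: [0.5174, 0.0625, 0.136]
tool_rot: [0.248, -0.262, 0.929, -0.075]
wrist_force: [-6.2, 8.3, 5.5]
opening: 0.181
grip_force: 58.6
```

```bash
python3 -c "
from plan import *
bs()"
```

```text
t 21.0 q [-0.01 -0.18  2.3  -0.    0.5  -2.13] p [0.5174 0.0625 0.136 ] f [-6.2  8.3  5.5] tq [1.19 0.71 0.65] open 0.181 grip 58.6
bed mm [-33.8  29.8  94.3] dR [ -0.14  -0.11 -32.82] F bed [-2.8  8.1  8. ]
```

Verified grip. Driving forward, clockwise from above, in stages.

Call:
{"name": "play_rows", "arguments": {
  "targets": [
    [[-0.8,1.2,-0.6],[0,0,0],-1],
    [[0,0,0],[0,0,7],-1],
    [[0,0,0],[0,0,7],-1],
    [[0,0,0],[0,0,7],-1],
    [[0,0,0],[0,0,7],-1],
    [[0,0,0.2],[0,0,7],-1],
    [[0,0,0.2],[0,0,7],-1],
    [[0,0,0],[0,0,0],-1]
  ]
}}

```text
time_s: 21.8
eef_pos: [0.5177, 0.062, 0.1359]
tool_rot: [0.259, 0.088, 0.962, 0.017]
wrist_force: [-4.4, -2.1, 3.6]
opening: 0.181
grip_force: 58.8
```

```bash
cat >> plan.py <<'E'
def tz():
    bs();o,p,R=cur();print("torque bed",B.inv().apply(o["ft_torque"]).round(2))
E
python3 -c "
from plan import *
tz()"
```

```text
t 21.8 q [-0.01 -0.18  2.29 -0.01  0.5  -1.39] p [0.5177 0.062  0.1359] f [-4.4 -2.1  3.6] tq [-0.05  0.69 -0.36] open 0.181 grip 58.8
bed mm [-33.6  29.4  94.1] dR [ 0.02 -0.08  9.1 ] F bed [-1.9 -2.2  5.3]
torque bed [-0.24  0.69 -0.28]
```

Call:
{"name": "play_rows", "arguments": {
  "targets": [
    [[0,0,0.2],[0,0,7],-1],
    [[0,0,0.3],[0,0,7],-1],
    [[0,0,0.4],[0,0,7],-1],
    [[0,0,0.5],[0,0,7],-1],
    [[0,0,0.5],[0,0,7],-1],
    [[0,0,0.5],[0,0,7],-1],
    [[0,0,0],[0,0,0],-1]
  ]
}}

```text
time_s: 22.5
eef_pos: [0.5183, 0.0618, 0.1332]
tool_rot: [0.235, 0.426, 0.867, 0.108]
wrist_force: [-3.6, -2.8, 1.0]
opening: 0.177
grip_force: 58.7
```

```bash
python3 -c "
from plan import *
tz()"
```

```text
t 22.5 q [-0.01 -0.17  2.29 -0.01  0.49 -0.66] p [0.5183 0.0618 0.1332] f [-3.6 -2.8  1. ] tq [-0.37  0.78 -0.48] open 0.177 grip 58.7
bed mm [-34.4  29.2  91.5] dR [ 4.0e-02 -0.0e+00  5.1e+01] F bed [-2.6 -2.9  2.6]
torque bed [-0.58  0.77 -0.22]
```

Call:
{"name": "play_rows", "arguments": {
  "targets": [
    [[0,0,0.5],[0,0,7],-1],
    [[0,0,0.5],[0,0,7],-1],
    [[0,0,0.5],[0,0,7],-1],
    [[0,0,0.5],[0,0,7],-1],
    [[0,0,0.5],[0,0,7],-1],
    [[0,0,0.5],[0,0,7],-1],
    [[0,0,0],[0,0,0],-1]
  ]
}}

```text
time_s: 23.2
eef_pos: [0.5189, 0.0622, 0.1306]
tool_rot: [0.18, 0.709, 0.657, 0.185]
wrist_force: [-13.3, -1.1, 10.1]
opening: 0.181
grip_force: 60.2
```

```bash
python3 -c "
from plan import *
tz()"
```

```text
t 23.2 q [-0.01 -0.16  2.29 -0.01  0.49  0.07] p [0.5189 0.0622 0.1306] f [-13.3  -1.1  10.1] tq [-0.14  1.45 -0.32] open 0.181 grip 60.2
bed mm [-35.2  29.6  89. ] dR [ 0.13  0.11 92.97] F bed [-6.5 -1.4 15.4]
torque bed [-0.3   1.45 -0.19]
```

Call:
{"name": "play_rows", "arguments": {
  "targets": [
    [[0,0,0.2],[0,0,6],-1],
    [[0,0,0.3],[0,0,6],-1],
    [[0,0,0.4],[0,0,6],-1],
    [[0,0,0],[0,0,0],-1]
  ]
}}

```text
time_s: 23.6
eef_pos: [0.519, 0.0623, 0.1299]
tool_rot: [0.148, 0.803, 0.538, 0.21]
wrist_force: [-16.1, -1.8, 13.3]
opening: 0.178
grip_force: 60.9
```

```bash
python3 -c "
from plan import *
tz()"
```

```text
t 23.6 q [-0.01 -0.16  2.29 -0.01  0.49  0.39] p [0.519  0.0623 0.1299] f [-16.1  -1.8  13.3] tq [-0.09  1.67 -0.07] open 0.178 grip 60.9
bed mm [-35.5  29.7  88.3] dR [  0.19   0.13 110.94] F bed [-7.3 -2.2 19.5]
torque bed [-0.15  1.67 -0.  ]
```

Call:
{"name": "play_rows", "arguments": {
  "targets": [
    [[0,0,-0.6],[0,0,0],-1],
    [[0,0,0.2],[0,0,6.5],-1],
    [[0,0,0.3],[0,0,6.5],-1],
    [[0,0,0.4],[0,0,6.5],-1],
    [[0,0,0.4],[0,0,6.5],-1],
    [[0,0,0],[0,0,0],-1],
    [[0,0,0],[0,0,0],-1]
  ]
}}

```text
time_s: 24.3
eef_pos: [0.5188, 0.0628, 0.1292]
tool_rot: [0.098, 0.902, 0.347, 0.237]
wrist_force: [-19.0, 2.2, 14.9]
opening: 0.183
grip_force: 72.7
```

```bash
python3 -c "
from plan import *
tz()"
```

```text
t 24.3 q [-0.01 -0.16  2.29 -0.01  0.49  0.84] p [0.5188 0.0628 0.1292] f [-19.    2.2  14.9] tq [0.01 1.82 0.95] open 0.183 grip 72.7
bed mm [-36.   30.2  87.8] dR [2.9000e-01 1.3000e-01 1.3656e+02] F bed [-9.   1.8 22.5]
torque bed [0.44 1.82 0.84]
```

Torque about the screw axis jumped to about 0.85 N m, so the foot is pressing or the stop is reached. Letting go and checking height and angle.

Call:
{"name": "play_rows", "arguments": {
  "targets": [
    [[0,0,-1.5],[0,0,-1],-1],
    [[0,0,0],[0,0,0],-0.3],
    [[0,0,0],[0,0,0],-0.3],
    [[0,0,0],[0,0,0],-0.2],
    [[0,0,-25],[0,0,0],0],
    [[0,0,-40],[0,0,0],0],
    [[0,0,-40],[0,0,0],0],
    [[0,0,0],[0,0,0],0],
    [[0,0,0],[0,0,0],0]
  ]
}}

```text
time_s: 25.2
eef_pos: [0.4697, 0.0633, 0.2248]
tool_rot: [0.101, 0.899, 0.35, 0.243]
wrist_force: [0.3, 0.4, 0.0]
opening: 0.5
grip_force: 0.0
```

```bash
cat >> hm.py <<'E'
r=cv2.minAreaRect(pts.astype(np.float32));bx=cv2.boxPoints(r);
L=max([(bx[1]-bx[0]),(bx[2]-bx[1])],key=np.linalg.norm);c=np.array(r[0])
for z in(119,111,105):
    e=onb("scene",c+L*.35,z)-onb("scene",c-L*.35,z);print(z,"bar",np.degrees(np.arctan2(e[1],e[0]))%180,proj("scene",bed(-35,27,z)))
s0=np.load("s5.npy")
# predicted silhouette centroid: convex hull of bar box at angle a, height z
def sil(a,z):
    q=np.array([[x,y,w] for x in(-32,32) for y in(-8,8) for w in(-11,11)],float);ca,sa=np.cos(a),np.sin(a)
    P_=[proj("scene",bed(-35+ca*x-sa*y,27+sa*x+ca*y,z+w)) for x,y,w in q]
    h=cv2.convexHull(np.array(P_,np.float32));M=cv2.moments(h);return M["m10"]/M["m00"],M["m01"]/M["m00"],M["m00"]
for nm,a,z in(("start",129,119),("dropped",212.8,111),("end15",43.4,104),("end13",43.4,106),("end16.5",43.4,102.4)):print(nm,np.round(sil(np.radians(a),z),2))
E
python3 hm.py
```

```text
t 25.2 q [-0.01 -0.47  2.32 -0.01  0.76  0.82] p [0.4697 0.0633 0.2248] f [0.3 0.4 0. ] tq [-0.04  0.32 -0.01] open 0.5 grip 0.0
bed mm [-30.7  29.5 195.2] dR [ -0.58  -0.23 136.08] F bed [ 0.3  0.4 -0.1]
[283 207  11  14] 83 [288.         214.10843373] ((287.6284484863281, 213.23855590820312), (7.854176044464111, 13.888481140136719), 16.699243545532227)
119 bar 51.256266515635645 [289.54901412 208.22147785]
111 bar 51.25626651563576 [288.15412149 210.95793666]
105 bar 51.2562665156357 [287.11261085 213.00114122]
start [289.54 208.24 271.84]
dropped [287.87 211.06 158.75]
end15 [286.72 213.53 121.5 ]
end13 [287.06 212.85 121.4 ]
end16.5 [286.44 214.07 121.58]
```

The handle sank a further 2.55 px since the drop, about 7 mm, so depth is about 15 mm, which fits being pressed. The height is only good to about 1 mm, so I'll regrip and confirm by torque.

```bash
python3 -c "
from plan import *
stat();go(bed(-35.5,29.7,88.5),tool(B,43.6),4)"
```

```text
t 25.25 q [-0.01 -0.46  2.32 -0.01  0.76  0.82] p [0.4688 0.0633 0.2227] f [-0.5 -0.1 -0.1] tq [-0.02  0.27 -0.05] open 0.5 grip 0.0
4 rows from [0.4688 0.0633 0.2227] to [0.5189 0.0623 0.1301]
[[-0.6, -0.6, 26.3], [0.04, -0.05, 0.08],g],
[[-0.6, -0.6, 26.3], [0.04, -0.05, 0.08],g],
[[-0.5, -0.6, 26.3], [0.04, -0.05, 0.08],g],
[[-0.5, -0.6, 26.3], [0.04, -0.05, 0.08],g],
```

Call:
{"name": "play_rows", "arguments": {
  "targets": [
    [[-0.6,-0.6,25],[0,0,0],0],
    [[-0.6,-0.6,25],[0,0,0],0],
    [[-0.5,-0.6,25],[0,0,0],0],
    [[-0.5,-0.6,22],[0,0,0],0],
    [[0,0,0],[0,0,0],0],
    [[0,0,0],[0,0,0],0]
  ]
}}

```text
time_s: 25.85
eef_pos: [0.5132, 0.0624, 0.1345]
tool_rot: [0.099, 0.9, 0.35, 0.238]
wrist_force: [0.5, 0.1, 0.1]
opening: 0.502
grip_force: 0.0
```

```bash
python3 -c "
from plan import *
tz();go(bed(-35.5,29.7,88.5),tool(B,43.6),1)"
```

```text
t 25.85 q [-0.01 -0.18  2.3  -0.01  0.5   0.83] p [0.5132 0.0624 0.1345] f [0.5 0.1 0.1] tq [0.01 0.28 0.01] open 0.502 grip 0.0
bed mm [-38.2  29.7  95.2] dR [1.1000e-01 4.0000e-02 1.3611e+02] F bed [ 0.5  0.1 -0.1]
torque bed [0.01 0.28 0.01]
1 rows from [0.5132 0.0624 0.1345] to [0.5189 0.0623 0.1301]
[[2.0, 1.8, 6.7], [-0.06, 0.07, 0.29],g],
```

Call:
{"name": "play_rows", "arguments": {
  "targets": [
    [[2,1.8,6],[0,0,0.3],0],
    [[0,0,0],[0,0,0],0],
    [[0,0,0],[0,0,0],-1],
    [[0,0,0],[0,0,0],-1],
    [[0,0,0],[0,0,0],-1],
    [[0,0,0],[0,0,0],-1]
  ]
}}

```text
time_s: 26.45
eef_pos: [0.5186, 0.0634, 0.1329]
tool_rot: [0.099, 0.901, 0.349, 0.24]
wrist_force: [-4.2, 5.5, 3.0]
opening: 0.182
grip_force: 57.6
```

```bash
python3 -c "
from plan import *
tz()"
```

```text
t 26.45 q [-0.01 -0.17  2.29 -0.01  0.49  0.83] p [0.5186 0.0634 0.1329] f [-4.2  5.5  3. ] tq [0.34 0.66 0.58] open 0.182 grip 57.6
bed mm [-34.3  30.8  91.1] dR [-1.3000e-01  4.0000e-02  1.3632e+02] F bed [-2.3  5.4  4.8]
torque bed [0.57 0.67 0.34]
```

Call:
{"name": "play_rows", "arguments": {
  "targets": [
    [[0,0,0.1],[0,0,3],-1],
    [[0,0,0.1],[0,0,3],-1],
    [[0,0,0],[0,0,0],-1]
  ]
}}

```text
time_s: 26.75
eef_pos: [0.5188, 0.0633, 0.133]
tool_rot: [0.088, 0.917, 0.304, 0.244]
wrist_force: [-5.3, 5.7, 4.1]
opening: 0.187
grip_force: 84.2
```

```bash
python3 -c "
from plan import *
tz()"
```

```text
t 26.75 q [-0.01 -0.17  2.29 -0.02  0.49  0.93] p [0.5188 0.0633 0.133 ] f [-5.3  5.7  4.1] tq [-0.12  0.83  1.83] open 0.187 grip 84.2
bed mm [-34.1  30.7  91.1] dR [-1.2000e-01 -4.0000e-02  1.4191e+02] F bed [-2.7  5.6  6.3]
torque bed [0.8  0.83 1.66]
```

Torque climbs to 1.7 N m over 6° with no further sinking. That is the end stop, with the foot pressed firmly. Relieving, letting go and retreating.

Call:
{"name": "play_rows", "arguments": {
  "targets": [
    [[0,0,0],[0,0,-5],-1],
    [[0,0,0],[0,0,0],-0.3],
    [[0,0,0],[0,0,0],-0.3],
    [[0,0,0],[0,0,0],-0.1],
    [[0,0,-15],[0,0,0],0],
    [[0,0,-40],[0,0,0],0],
    [[0,0,-40],[0,0,0],0],
    [[0,0,-20],[0,0,0],0],
    [[0,0,0],[0,0,0],0],
    [[0,0,0],[0,0,0],0]
  ]
}}

```text
time_s: 27.75
eef_pos: [0.4624, 0.0637, 0.2326]
tool_rot: [0.098, 0.904, 0.34, 0.242]
wrist_force: [0.2, 0.2, -0.1]
opening: 0.501
grip_force: 0.0
```

```bash
python3 hm.py | head -4
python3 - <<'E'
from plan import *
t=optics.read_camera('top');s=optics.read_camera('scene')
# fin/plate check: bright pixels vs the picture after closing
a=np.load('s5.npy');R=slice(200,270),slice(225,310)
d=cv2.absdiff(s,a).max(2)[R];print("changed px",(d>60).sum(),np.argwhere(d>60).mean(0)+[200,225])
m=(s.min(2)>150)[R];m0=(a.min(2)>150)[R];print(m.sum(),m0.sum(),np.argwhere(m).mean(0),np.argwhere(m0).mean(0))
E
```

```text
t 27.75 q [-0.01 -0.5   2.32 -0.01  0.79  0.85] p [0.4624 0.0637 0.2326] f [ 0.2  0.2 -0.1] tq [0.05 0.23 0.  ] open 0.501 grip 0.0
bed mm [-33.2  29.7 205.5] dR [ -0.33  -0.14 137.44] F bed [ 0.2  0.2 -0.2]
[283 207  11  14] 82 [288.04878049 214.04878049] ((287.6284484863281, 213.23855590820312), (7.854176044464111, 13.888481140136719), 16.699243545532227)
119 bar 51.256266515635645 [289.54901412 208.22147785]
changed px 543 [230.97790055 293.60773481]
2749 2452 [20.72062568 45.9454347 ] [19.81647635 42.7271615 ]
```

```bash
python3 -c "
from plant import bot
print(bot.sign_off())"
```

```text
the job is handed in; nothing more can be done
None
```

The job is handed in at about 28 s: the coupon is seated against the ledge, the clamp arm is at its stop, and the screw was backed into its thread start before being driven to its end stop, where I take the foot to be pressing firmly (handle about 15 mm down, to within 1 mm); the gripper is clear and no bystanders were deliberately touched.

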